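Cap a medium bottle for the steriliser: home, then a quarter turn loose

TASK

Get the square white bottle with the blue screw cap ready for the steriliser: first stand it fully down in the square pocket of the orange holder with its cap still loose, and only there screw the cap on clockwise until it bottoms out. Then back the cap off a quarter turn so that it can vent, and finish while still gripping the cap there, the bottle remaining home in the holder. Do not tip the bottle over, and leave the other things on the bench where they stand.

Things in the scene. Friction and masses are not known exactly. Their poses are not given: they have to be found in the camera images.
- bottle_base (a point): Centre of the underside of the loose square bottle: milky white, body 60 x 60 mm and 84 mm high, a round neck above, 0.13 to 0.25 kg. z up its axis, x and y square to its sides; the side at -x has a paper label with a blue stripe. It stands left or right of the holder (the brown bottle on the other side). It can be carried by its cap: the thread does not turn by itself (0.08 Nm) or pull off.
- cap_mid (a point): Centre (half-way up, on the axis) of the bottle's blue screw cap: round, ribbed, 50 mm across, 27 mm high. Fully home this point is 113.5 mm above the bottle's underside; it rises 4 mm per turn of unscrewing. z up; a white bar on the cap's top runs from its centre along the cap's -x, and points to the bottle's labelled side when the cap is fully home.
- cap_turn (a joint): Turn of the cap relative to the bottle, rad: 0 = bottomed out (hard stop); grows as the cap is unscrewed (anticlockwise seen from above) up to a stop at 5.5. Starts 2.6 to 4.2 rad loose, thread already caught. Stays where it is left; turning takes about 0.1 Nm. A quarter turn is 1.57 rad.
- cap: The same blue cap; origin at the centre of its underside, 13.5 mm below its mid-point.
- nest_floor (a point): Centre of the floor of the holder's pocket, 5 mm above the bench. The holder is an orange block, 110 x 110 x 40 mm, bolted down, with a square pocket 65 mm wide and 35 mm deep in its top (4 mm chamfer round the mouth), which keeps the bottle from turning. x and y are square to the pocket's sides, z up.
- amber: Bystander: round brown bottle with a yellow cap, 66 mm across, 130 mm high; origin at the centre of its underside.
- beaker: Bystander: glass beaker, 84 mm across, 115 mm high; origin at the centre of its underside.
- small_beaker: Bystander: glass beaker, 54 mm across, 62 mm high; origin at the centre of its underside.
- petri: Bystander: closed culture dish, 90 mm across, 16 mm high; origin at the centre of its underside.
- wash: Bystander: white wash bottle with a yellow top and spout, 62 mm across, 190 mm high; origin at the centre of its underside.
- slidebox: Bystander: flat green box with a white lid, 75 x 30 x 24 mm; origin at the centre of its underside.
Things that resemble listed ones, but are neither listed nor needed, are in the scene too. There is more than one size of the part that bears nest_floor; the job needs the smallest. Leave any turquoise look-alike of the part that bears bottle_base alone.

How it is judged:
By the outcome, as a careful person would: the job done as asked, in the order asked, and still so for the second after the job is handed in, while the arm keeps its last pose, push and grip.
It also fails if it takes over 67 s, if anything falls off the work surface, if the arm or the gripper's body presses on something with over 40 N, if the wrist force passes 120 N, or if a joint passes its speed limit or range.

ROBOT

A 6-joint arm with a two-finger parallel gripper is mounted at the origin on the work surface. World frame = base frame: x ahead of the robot, y to its left, z up, the work surface at z = 0. Lengths are in m, angles in rad, forces in N, time in s.
With the tool pointing down it reaches from about 0.375 to 0.925 m from the base axis. Payload 5.7 kg.
Tool frame: the origin (TCP) lies at the very end of the fingers, on their centre line; the grasp point (between the pads) lies 19 mm behind it (robot.hold_point_z is the distance from the TCP to the grasp point, in m); x points along the fingers, z is the direction in which the jaws open and shut, and the axes are right-handed (so a half turn about x gives the same grasp; the last joint's range is limited). The gripper opens to 88 mm and grips with 3 to 60 N. Pads are 20 mm wide; open, the fingers measure 115 mm over their backs; the gripper's body (75 mm by 178 mm) begins 61 mm behind the grasp point.
Start: joints at [1.101, 0.359, 1.51, -0, 1.272, -0.115], TCP at [0.208, 0.563, 0.223] pointing down, gripper open.
Joint ranges: [-2.97, 2.97], [-1.01, 2.36], [0.21, 2.38], [-0.96, 4.11], [0.2, 2.71], [-2.98, 2.98]. Speed limits (rad/s): [2.39, 2.39, 3.14, 3.14, 3.14, 3.14].

INTERFACE

Orientations are given as a unit quaternion [x, y, z, w].
In Python, from rig import robot gives the robot as it stands.
- The arm moves only by the tool move_arm, never from a script. Its argument "plan" is one flat list of numbers, 5 for each row, row after row: the shift along the tool's x, y, z in mm, then the turn about the tool's x in rad, then the opening in per cent of the stroke, from 0 (shut) to 100 (fully open). In form: [x, y, z, spin, claw, x, y, z, spin, claw, ...]. A call has 1 to 5 rows; each row is the pose to reach, as a shift and turn from the pose commanded when the call began, along the tool's axes at that moment; what a row does not reach only later rows make up. A row lasts 1/10 s, in which the tool goes at most 50 mm and 8.59 degrees, less where a joint would pass 70% of its speed; a pose out of reach is approached as far as the arm can. A call with a gripper value outside its range is refused whole. The fingers move at their own pace and stop on an object; "grip_force" is the grip in N (left out, the last holds). Time passes only in rows, so rows that repeat a pose let the fingers close. It gives the time, the measured TCP pose, the force and the opening at its end, in the units of the state.
- robot.get_state(): the state, without advancing time (a new reading comes with each control period).
- robot.read_camera(name): name is "scene" or "top"; returns a dict with "color" (480x640x3 uint8, red, green, blue), "range_z" (480x640 float32, m along the optical axis (not along the pixel's ray), 0 where there is no reading), "mtx" (3x3 intrinsics, pixels), "extrinsics" (4x4, takes a point from world to camera coordinates). Camera axes: x right, y up, looking along -z (the intrinsics and any distortion apply to the point x, -y, -z); pixel columns grow to the right and rows downward; lengths in m; the calibration is good to about 2 mm. A picture is of the moment at which its call begins.
- robot.finish_job(): hands the job in, once; it reports no verdict.
The state is a dict: "time": time; "qpos": joint angles; "qd": joint speeds; "effort": joint torques, N m; "eef_pos": TCP position; "tool_rot": TCP orientation; "wrist_force": force on the tool from outside, world axes, zero at the start; "moment": the same for the moment, N m; "gripper_width": opening from 0.0 (shut) to 1.0 (fully open).
Only numpy, scipy, OpenCV 4.12 (cv2) and the standard library are available. Lean on these libraries where they do the work, as an engineer would, in place of code of your own. Each camera call takes 0.05 s, during which the arm holds its last target. There are 200 camera calls.

## Working session

There is one attempt and no reset: what is moved stays moved. The work goes in short steps, Python scripts to look and compute and a tool call to move; the robot and the scene stay as the last step left them, time stands still between calls to the robot, and variables do not carry over. Pictures are saved under pics/ and viewed, about 8 in all and at most 12, crops included, and the job is handed in when it is done.

Besides the shell and the picture viewer there is one more tool, called by a JSON object that holds its "op" and its "data", one argument or row to a line. move_arm: Moves the arm, as the interface text tells. Its arguments: {"type":"object","properties":{"plan":{"type":"array"},"grip_force":{"type":"number"}},"required":["plan"]}

```bash
mkdir -p pics
cat > h.py <<'E'
import numpy as np, cv2
from rig import robot
def snap(n):
    d=robot.read_camera(n); np.savez(f'{n}.npz',**d); return d
def load(n): return dict(np.load(f'{n}.npz'))
def world(d,u,v,z=None):
    """pixel -> world, by depth, or on plane z"""
    K=d['mtx'];E=d['extrinsics'];R=E[:3,:3];t=E[:3,3]
    r=np.array([(u-K[0,2])/K[0,0],-(v-K[1,2])/K[1,1],-1.])
    o=-R.T@t; w=R.T@r
    if z is None: s=d['range_z'][int(round(v)),int(round(u))]
    else: s=(z-o[2])/w[2]
    return o+s*w
def proj(d,p):
    c=d['extrinsics'][:3,:3]@np.array(p)+d['extrinsics'][:3,3]
    K=d['mtx']; return K[0,0]*c[0]/-c[2]+K[0,2], K[1,2]-K[1,1]*c[1]/-c[2]
def save(d,name,box=None,s=1):
    im=d['color'][:,:,::-1]
    if box: im=im[box[1]:box[3],box[0]:box[2]]
    cv2.imwrite(f'pics/{name}.png',cv2.resize(im,None,fx=s,fy=s,interpolation=cv2.INTER_CUBIC))
E
python3 - <<'E'
from h import *
for n in('top','scene'):
    d=snap(n);save(d,n+'0');E=d['extrinsics'];print(n,-E[:3,:3].T@E[:3,3],d['mtx'][0,0],E[:3,:3].round(2).tolist())
print(robot.get_state())
E
```

```text
top [0.22884728 0.00365828 1.49002145] 616.1743418606914 [[-0.06, -1.0, 0.0], [0.98, -0.06, 0.21], [-0.21, 0.02, 0.98]]
scene [1.2646049  0.69853468 0.89462447] 509.92471105717675 [[-0.68, 0.73, -0.0], [-0.45, -0.42, 0.79], [0.57, 0.54, 0.62]]
{'time': 0.1, 'qpos': array([ 1.10086650e+00,  3.59413713e-01,  1.51131890e+00, -1.41921860e-05,
        1.27248436e+00, -1.15105375e-01]), 'qd': array([-0.00027608, -0.00134721, -0.00333765, -0.00055636,  0.00035497,
       -0.00128196]), 'effort': array([ 6.95758740e-05, -5.16360784e+01, -2.71403611e+01,  6.77607232e-02,
        2.75152718e-02, -3.16502656e-05]), 'eef_pos': array([0.20818984, 0.56206617, 0.22190713]), 'tool_rot': array([-0.40418737,  0.58089598,  0.40363546,  0.57988865]), 'wrist_force': array([-0.29970298, -0.90623305,  0.87807439]), 'moment': array([-0.00239864,  0.00090437, -0.04963626]), 'gripper_width': 1.0003602493895485}
```

View pics/top0.png

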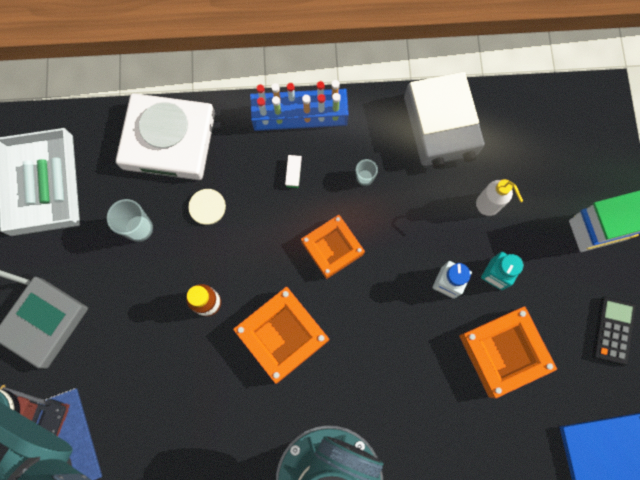

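View pics/scene0.png

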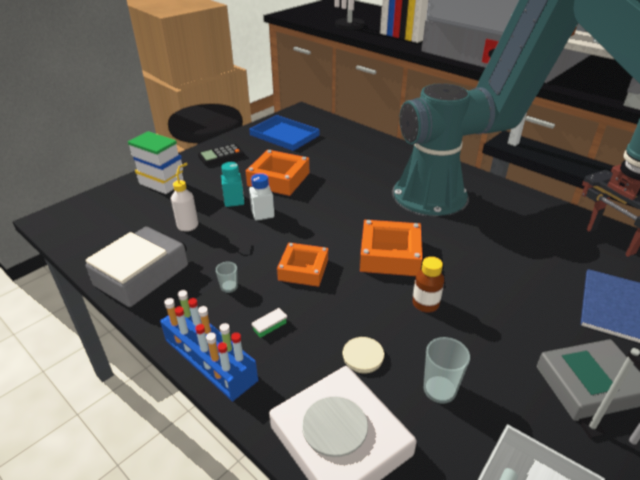

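The top view shows three orange holders at (333,246), (281,335) and (508,352). The one at (333,246) is the smallest. The white bottle with the blue cap is at (456,276), and its turquoise look-alike at (503,270) must be left alone. I'll confirm both in an enlarged crop.

Run:
```python
from h import *
d=load('top');im=d['color'][:,:,::-1]
a=cv2.resize(im[205:290,290:375],(400,400),interpolation=cv2.INTER_CUBIC)
b=cv2.resize(im[245:310,425:490],(400,400),interpolation=cv2.INTER_CUBIC)
s=load('scene')['color'][:,:,::-1]
c=cv2.resize(s[235:295,270:340],(400,200*0+343),interpolation=cv2.INTER_CUBIC)[:200]
cv2.imwrite('pics/c1.png',np.hstack([a,b]))
for p in [(333,246),(281,335),(508,352),(459,272),(445,280),(503,270),(204,298)]: print(p,world(d,*p).round(3))
```

```text
(333, 246) [ 0.547 -0.044  0.005]
(281, 335) [0.337 0.093 0.01 ]
(508, 352) [ 0.265 -0.443  0.006]
(459, 272) [ 0.443 -0.317  0.135]
(445, 280) [ 0.433 -0.293  0.091]
(503, 270) [ 0.443 -0.418  0.126]
(204, 298) [0.419 0.253 0.129]
```

View pics/c1.png

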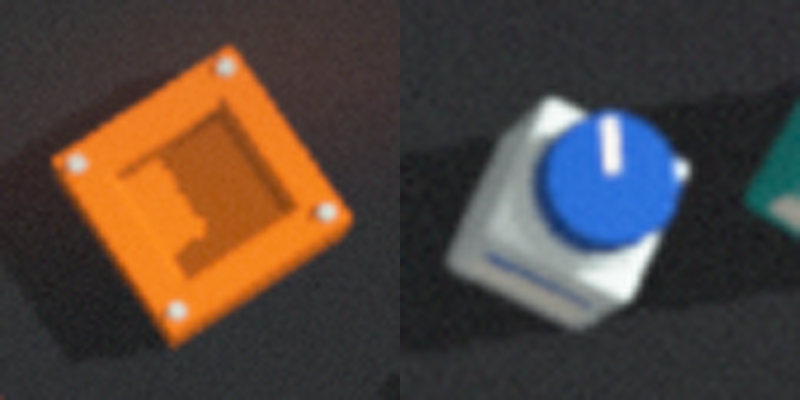

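The crop confirms the smallest holder, with its pocket centre near (333,246). It also shows the white bottle with its label stripe facing down the image. The cap is centred near (459,274) and its white bar points up the image.

```bash
cat >> h.py <<'E'
def cloud(d,box):
    x0,y0,x1,y1=box
    vv,uu=np.mgrid[y0:y1,x0:x1]; K=d['mtx'];E=d['extrinsics']
    z=d['range_z'][y0:y1,x0:x1].astype(float)
    c=np.stack([(uu-K[0,2])/K[0,0]*z,-(vv-K[1,2])/K[1,1]*z,-z],-1)
    P=(c-E[:3,3])@E[:3,:3]; P[z==0]=np.nan
    return P.reshape(-1,3), cv2.cvtColor(d['color'][y0:y1,x0:x1],cv2.COLOR_RGB2HSV).reshape(-1,3).astype(int)
def rect(P): 
    r=cv2.minAreaRect((P[:,:2]*1000).astype(np.float32)); return [np.round(x,1) for x in r]
E
python3 - <<'E'
from h import *
d=load('top')
P,H=cloud(d,(290,205,375,290)); z=P[:,2]
org=(H[:,0]<20)&(H[:,1]>120)
print('table z',np.nanmedian(z[~org]))
m=org&(abs(z-.04)<.006); print('top z',np.median(z[m]),'rect',rect(P[m]),m.sum())
pk=org&(z<.015)&(np.hypot(P[:,0]-.547,P[:,1]+.044)<.035);print('floor',np.median(z[pk]),rect(P[pk]))
# colour corners on plane z=.04
s=85/400
C=np.array([world(d,290+u*s-.4,205+v*s-.4,.04)[:2] for u,v in[(232,46),(353,215),(175,346),(53,160)]])*1000
print('corners',C.round(1),C.mean(0).round(1),'edges',[np.hypot(*(C[i]-C[i-1])).round(1) for i in range(4)],[np.degrees(np.arctan2(*(C[i]-C[i-1])[::-1])).round(1) for i in range(4)])
S=np.array([world(d,290+u*s-.4,205+v*s-.4,.041)[:2] for u,v in[(226,67),(327,212),(177,310),(77,163)]])*1000
print('screws mean',S.mean(0).round(1),[np.degrees(np.arctan2(*(S[i]-S[i-1])[::-1])).round(1) for i in range(4)])
P,H=cloud(d,(425,245,490,310)); z=P[:,2]
blue=(H[:,0]>95)&(H[:,0]<125)&(H[:,1]>120)&(z>.122)
print('cap z',np.median(z[blue]),[np.round(x,1) for x in cv2.minEnclosingCircle((P[blue][:,:2]*1000).astype(np.float32))])
s=65/400
f=lambda u,v,z:(world(d,425+(u-400)*s-.4,245+v*s-.4,z)[:2]*1000).round(1)
print('cap centre',f(611,178,.129),'bar',f(608,118,.129),f(613,173,.129))
print('body corners z84', f(553,97,.084),'base z0',f(450,266,0),f(578,330,0))
sh=(abs(z-.084)<.005)&(H[:,1]<60); print('shoulder',rect(P[sh]),sh.sum())
# label: stripe ends, on body side
print('stripe',f(488,258,.05),f(592,305,.05))
E
```

```text
table z 0.0002961600535457845
top z 0.03994806657072196 rect [array([543. , -40.9]), array([111.1, 110.8]), np.float64(30.0)] 1212
floor 0.0055600700251794005 [array([547.5, -41.2]), array([62.5, 62.6]), np.float64(31.8)]
corners [[ 617.   -62.2]
 [ 524.3 -118.1]
 [ 462.1  -23.2]
 [ 562.1   33.4]] [541.4 -42.5] edges [np.float64(110.2), np.float64(108.3), np.float64(113.5), np.float64(114.9)] [np.float64(-60.1), np.float64(-148.9), np.float64(123.2), np.float64(29.5)]
screws mean [543.  -41.9] [np.float64(-59.8), np.float64(-149.6), np.float64(120.1), np.float64(30.4)]
cap z 0.12956076975071862 [array([ 440.6, -316.7]), np.float64(25.1)]
cap centre [ 440.7 -317.5] bar [ 462.8 -318.8] [ 442.5 -318.4]
body corners z84 [ 479.8 -309.5] base z0 [ 429.3 -280.5] [ 401.  -328.5]
shoulder [array([ 441.3, -316.7]), array([59.8, 60.3]), np.float64(59.9)] 182
stripe [ 424.8 -285.8] [ 404.4 -323.7]
```

```bash
cat >> h.py <<'E'
from scipy.spatial.transform import Rotation as Ro
def to(p,jaw=None):
    """shift (mm) and spin from the present TCP to world p (m), jaw yaw (deg)"""
    s=robot.get_state();R=Ro.from_quat(s['tool_rot']).as_matrix()
    sh=R.T@(np.array(p)-s['eef_pos'])*1000; y=np.degrees(np.arctan2(R[1,2],R[0,2]))
    sp=None if jaw is None else np.radians((y-jaw+180)%360-180)
    print('shift',sh.round(1),'spin',None if sp is None else sp.round(3),'| pos',s['eef_pos'].round(4),'jaw',y.round(2),'q',s['qpos'].round(2),'F',s['wrist_force'].round(1),'M',s['moment'].round(2),'w',round(s['gripper_width'],3),'t',round(s['time'],2),'tilt',R[:,0].round(3))
E
python3 - <<'E'
from h import *
d=load('top'); print('wash',world(d,497,190).round(3), world(d,490,205).round(3))
to((.50,.05,.24),24)
E
```

```text
wash [ 0.628 -0.424  0.135] [ 0.61  -0.422  0.074]
shift [ -17.6 -451.5 -378.8] spin 0.797 | pos [0.2082 0.5621 0.2219] jaw 69.67 q [ 1.1   0.36  1.51 -0.    1.27 -0.12] F [-0.3 -0.9  0.9] M [-0.    0.   -0.05] w 1.0 t 0.1 tilt [-0.001 -0.001 -1.   ]
```

{"op": "move_arm", "data": {
  "plan": [-8, -38, -32, 0, 100, -16, -76, -64, 0, 100, -18, -114, -96, 0, 100, -18, -152, -128, 0, 100, -18, -190, -160, 0, 100],
  "grip_force": 30
}}

```text
time: 0.6
eef_pos: [0.3314, 0.3447, 0.2406]
tool_rot: [-0.404, 0.58, 0.404, 0.58]
wrist_force: [1.1, -0.3, -0.6]
gripper_width: 1.002
```

{"op": "move_arm", "data": {
  "plan": [0, -38, -32, 0.1, 100, 0, -76, -64, 0.2, 100, 0, -114, -96, 0.3, 100, 0, -152, -128, 0.4, 100, 0, -190, -160, 0.5, 100]
}}

```text
time: 1.1
eef_pos: [0.454, 0.1286, 0.2406]
tool_rot: [-0.246, 0.663, 0.246, 0.663]
wrist_force: [0.2, 1.6, 0.0]
gripper_width: 1.001
```

Run:
```python
from h import *
to((.441,-.317,.200),24)
```

```text
shift [  40.6 -328.9 -300.8] spin 0.293 | pos [0.454  0.1286 0.2406] jaw 40.78 q [ 0.13  0.15  1.75  0.    1.24 -0.58] F [0.2 1.6 0. ] M [ 0.03  0.01 -0.04] w 1.001 t 1.1 tilt [-0.  0. -1.]
```

{"op": "move_arm", "data": {
  "plan": [0, -33, -30, 0.1, 100, 0, -66, -60, 0.2, 100, 0, -99, -90, 0.29, 100, 0, -132, -120, 0.29, 100, 0, -165, -150, 0.29, 100]
}}

```text
time: 1.6
eef_pos: [0.4481, -0.0941, 0.2405]
tool_rot: [-0.149, 0.691, 0.149, 0.691]
wrist_force: [1.4, -0.1, -0.7]
gripper_width: 1.0
```

Run:
```python
from h import *
to((.441,-.317,.160),24)
```

```text
shift [  80.5 -200.   -98.5] spin 0.007 | pos [ 0.4481 -0.0941  0.2405] jaw 24.4 q [-0.36  0.13  1.78 -0.    1.23 -0.78] F [ 1.4 -0.1 -0.7] M [-0.08 -0.    0.04] w 1.0 t 1.6 tilt [-0.  0. -1.]
```

{"op": "move_arm", "data": {
  "plan": [10, -44, -22, 0, 100, 20, -88, -44, 0, 100, 30, -132, -66, 0, 100, 40, -176, -88, 0, 100, 50, -200, -98, 0, 100]
}}

```text
time: 2.1
eef_pos: [0.4416, -0.3189, 0.1901]
tool_rot: [-0.149, 0.691, 0.148, 0.691]
wrist_force: [0.4, 0.5, -0.9]
gripper_width: 1.004
```

Run:
```python
from h import *
d=snap('scene'); save(d,'s1',(200,140,360,260),5)
to((.441,-.317,.0975))
```

```text
shift [91.1  4.4  1.4] spin None | pos [ 0.4416 -0.3213  0.1886] jaw 24.24 q [-0.75  0.32  1.67 -0.    1.16 -1.18] F [ 0.9 -2.9 -0.6] M [-0.15  0.03 -0.01] w 0.999 t 2.15 tilt [-0.001 -0.002 -1.   ]
```

View pics/s1.png

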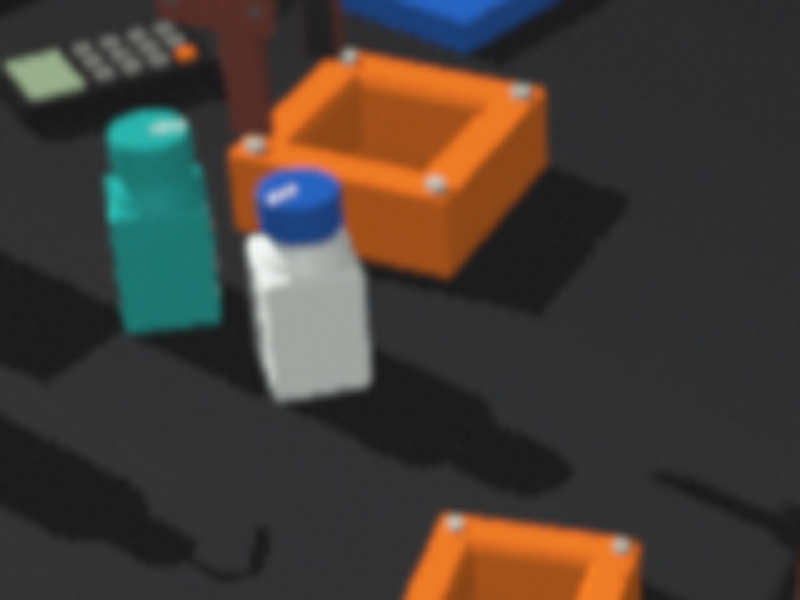

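The scene view shows the open fingers above and clear of the blue cap, which is near crop (300,205). The turquoise bottle is well away to the left.

{"op": "move_arm", "data": {
  "plan": [15, 2, 0, 0, 100, 30, 3, 0, 0, 100, 45, 3, 0, 0, 100, 50, 3, 0, 0, 100, 50, 3, 0, 0, 100]
}}

```text
time: 2.65
eef_pos: [0.4403, -0.3116, 0.1399]
tool_rot: [-0.149, 0.692, 0.15, 0.691]
wrist_force: [-0.1, -0.5, -0.0]
gripper_width: 0.997
```

Run:
```python
from h import *
to((.441,-.317,.0975))
```

```text
shift [42.4 -5.3 -1.6] spin None | pos [ 0.4403 -0.3116  0.1399] jaw 24.42 q [-0.74  0.37  1.74 -0.    1.04 -1.17] F [-0.1 -0.5 -0. ] M [-0.02  0.05 -0.01] w 0.997 t 2.65 tilt [-0.002  0.001 -1.   ]
```

{"op": "move_arm", "data": {
  "plan": [15, -5, -1, 0, 100, 30, -5, -1, 0, 100, 42, -5, -1, 0, 100, 42, -5, -1, 0, 100, 42, -5, -1, 0, 100]
}}

```text
time: 3.15
eef_pos: [0.4422, -0.3172, 0.099]
tool_rot: [-0.15, 0.691, 0.15, 0.691]
wrist_force: [-0.4, -0.8, 0.6]
gripper_width: 1.001
```

Run:
```python
from h import *
to((.441,-.317,.0975))
```

```text
shift [ 1.5  0.7 -0.9] spin None | pos [ 0.4422 -0.3172  0.099 ] jaw 24.41 q [-0.75  0.42  1.77 -0.    0.95 -1.18] F [-0.4 -0.8  0.6] M [-0.1   0.02 -0.04] w 1.001 t 3.15 tilt [-0. -0. -1.]
```

{"op": "move_arm", "data": {
  "plan": [1, 0, -1, 0, 62, 1, 0, -1, 0, 62, 1, 0, -1, 0, 62, 1, 0, -1, 0, 30, 1, 0, -1, 0, 30]
}}

```text
time: 3.65
eef_pos: [0.4412, -0.3178, 0.0979]
tool_rot: [-0.15, 0.691, 0.149, 0.691]
wrist_force: [-0.5, -0.7, -0.6]
gripper_width: 0.58
```

{"op": "move_arm", "data": {
  "plan": [0, 0, 0, 0, 30, 0, 0, 0, 0, 30, 0, 0, 0, 0, 30, 0, 0, 0, 0, 30, 0, 0, 0, 0, 30]
}}

```text
time: 4.15
eef_pos: [0.4411, -0.3178, 0.0977]
tool_rot: [-0.15, 0.691, 0.149, 0.691]
wrist_force: [-0.9, -1.3, 2.6]
gripper_width: 0.553
```

Run:
```python
from h import *
to((.543,-.0413,.16),84.4)
```

```text
shift [-62.3 209.6 207. ] spin -1.047 | pos [ 0.4411 -0.3178  0.0977] jaw 24.41 q [-0.75  0.43  1.77 -0.    0.95 -1.18] F [-0.9 -1.3  2.6] M [-0.14  0.19 -0.02] w 0.553 t 4.15 tilt [-0. -0. -1.]
```

{"op": "move_arm", "data": {
  "plan": [-5, 0, 0, 0, 30, -20, 0, 0, 0, 30, -40, 0, 0, 0, 30, -60, 0, 0, 0, 30, -75, 0, 0, 0, 30]
}}

```text
time: 4.65
eef_pos: [0.4414, -0.3177, 0.1739]
tool_rot: [-0.15, 0.691, 0.149, 0.691]
wrist_force: [-0.1, -1.1, -1.5]
gripper_width: 0.553
```

{"op": "move_arm", "data": {
  "plan": [-10, 15, 15, -0.08, 30, -10, 38, 38, -0.2, 30, -10, 61, 61, -0.32, 30, -10, 84, 84, -0.44, 30, -10, 107, 107, -0.56, 30]
}}

```text
time: 5.15
eef_pos: [0.4945, -0.1746, 0.1828]
tool_rot: [-0.336, 0.622, 0.336, 0.622]
wrist_force: [1.0, -0.3, -2.7]
gripper_width: 0.555
```

Run:
```python
from h import *
to((.543,-.0413,.17),84.4)
```

```text
shift [ 12.8  32.5 138.1] spin -0.482 | pos [ 0.4945 -0.1746  0.1828] jaw 56.76 q [-0.47  0.29  1.72  0.    1.13 -1.46] F [ 1.  -0.3 -2.7] M [0.06 0.02 0.03] w 0.555 t 5.15 tilt [-0.  0. -1.]
```

{"op": "move_arm", "data": {
  "plan": [0, 8, 35, -0.12, 30, 0, 16, 70, -0.24, 30, 0, 24, 105, -0.36, 30, 0, 32, 130, -0.48, 30, 0, 32, 138, -0.48, 30]
}}

```text
time: 5.65
eef_pos: [0.5439, -0.0406, 0.1826]
tool_rot: [-0.474, 0.524, 0.475, 0.525]
wrist_force: [-0.4, -0.7, -1.5]
gripper_width: 0.555
```

{"op": "move_arm", "data": {
  "plan": [0, 0, 0, 0, 30, 0, 0, 0, 0, 30, 0, 0, 0, 0, 30]
}}

```text
time: 5.95
eef_pos: [0.5435, -0.0445, 0.1826]
tool_rot: [-0.473, 0.526, 0.473, 0.526]
wrist_force: [-0.1, -0.7, -1.5]
gripper_width: 0.551
```

Run:
```python
from h import *
to((.543,-.0413,.17),84.4)
d=snap('top'); save(d,'t2',(280,190,400,290),6)
d=snap('scene'); P,H=cloud(d,(250,130,400,320)); z=P[:,2]
```

```text
shift [12.6  0.8  3.1] spin -0.009 | pos [ 0.5435 -0.0445  0.1826] jaw 83.86 q [-0.21  0.32  1.68 -0.    1.14 -1.67] F [-0.1 -0.7 -1.5] M [ 0.02  0.   -0.01] w 0.551 t 5.95 tilt [-0. -0. -1.]
```

View pics/t2.png

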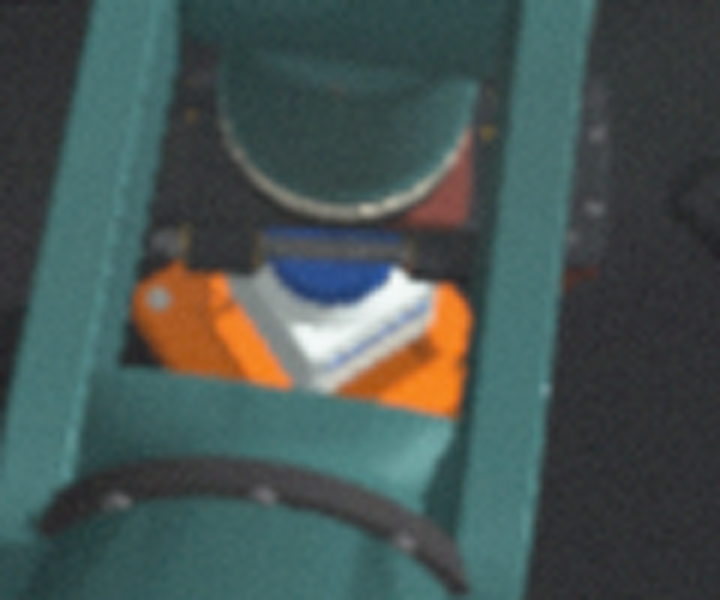

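The top view shows the bottle square with the holder. The stripe edge runs parallel to the orange edge and the bottle sits over the pocket.

{"op": "move_arm", "data": {
  "plan": [12, 1, 3, -0.01, 30, 25, 1, 3, -0.01, 30, 36, 1, 3, -0.01, 30, 36, 1, 3, -0.01, 30, 36, 1, 3, -0.01, 30]
}}

```text
time: 6.55
eef_pos: [0.5427, -0.0401, 0.1459]
tool_rot: [-0.475, 0.523, 0.476, 0.523]
wrist_force: [0.6, 0.3, -1.8]
gripper_width: 0.548
```

Run:
```python
from h import *
to((.543,-.0413,.1027),84.4)
d=snap('scene'); u,v=map(int,proj(d,(.543,-.041,.09))); print(u,v)
save(d,'s2',(u-60,v-60,u+60,v+60),5)
P,H=cloud(d,(u-60,v-60,u+60,v+60)); z=P[:,2]; q=np.hypot(P[:,0]-.543,P[:,1]+.041)<.05
w=q&(H[:,1]<70)&(H[:,2]>90)
for lo,hi in((.05,.065),(.065,.08),(.08,.095),(.095,.11),(.118,.135)):
    m=w&(z>lo)&(z<hi); print(lo,m.sum(),rect(P[m]) if m.sum()>5 else '')
```

```text
shift [43.2 -0.4 -1.1] spin 0.003 | pos [ 0.5427 -0.0401  0.1459] jaw 84.57 q [-0.2   0.36  1.72 -0.    1.06 -1.68] F [ 0.6  0.3 -1.8] M [ 0.02 -0.01  0.05] w 0.548 t 6.55 tilt [-0.002  0.    -1.   ]
303 242
0.05 108 [array([558.2, -22.6]), array([34.6, 69.8]), np.float64(63.6)]
0.065 119 [array([552. , -20.7]), array([41.2, 78.2]), np.float64(72.9)]
0.08 126 [array([552.7, -21.2]), array([39.3, 76.1]), np.float64(70.7)]
0.095 128 [array([550.9, -22.8]), array([41.2, 79.5]), np.float64(72.3)]
0.118 214 [array([547.2, -39.6]), array([62. , 60.7]), np.float64(31.0)]
```

View pics/s2.png

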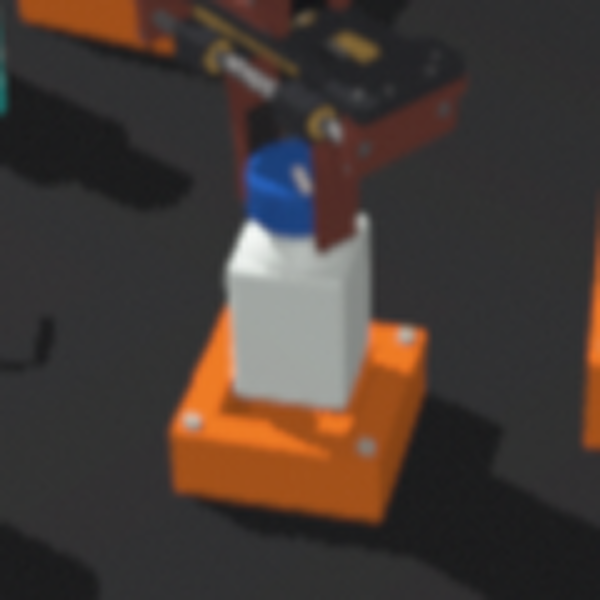

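The scene view shows the bottle upright above the pocket with its walls square to the holder. I'm lowering it slowly and watching the force.

{"op": "move_arm", "data": {
  "plan": [6, 0, -1, 0, 30, 10, 0, -1, 0, 30, 14, 0, -1, 0, 30, 18, 0, -1, 0, 30, 18, 0, -1, 0, 30]
}}

```text
time: 7.1
eef_pos: [0.5426, -0.0411, 0.128]
tool_rot: [-0.475, 0.523, 0.476, 0.523]
wrist_force: [-0.2, 0.5, -1.5]
gripper_width: 0.548
```

Run:
```python
from h import *
to((.543,-.0413,.1027),84.4)
```

```text
shift [25.3 -0.4 -0.2] spin 0.003 | pos [ 0.5426 -0.0411  0.128 ] jaw 84.57 q [-0.2   0.39  1.74 -0.    1.02 -1.68] F [-0.2  0.5 -1.5] M [ 0.03  0.01 -0.  ] w 0.548 t 7.1 tilt [-0.001  0.    -1.   ]
```

{"op": "move_arm", "data": {
  "plan": [6, 0, 0, 0, 30, 12, 0, 0, 0, 30, 18, 0, 0, 0, 30, 22, 0, 0, 0, 30, 24, 0, 0, 0, 30]
}}

```text
time: 7.6
eef_pos: [0.5427, -0.0411, 0.104]
tool_rot: [-0.475, 0.523, 0.476, 0.523]
wrist_force: [-0.8, -1.0, -1.4]
gripper_width: 0.545
```

{"op": "move_arm", "data": {
  "plan": [1, 0, 0, 0, 30, 2, 0, 0, 0, 30, 2, 0, 0, 0, 30]
}}

```text
time: 7.9
eef_pos: [0.5433, -0.0413, 0.1029]
tool_rot: [-0.476, 0.523, 0.476, 0.523]
wrist_force: [-0.4, 0.4, -0.4]
gripper_width: 0.551
```

Run:
```python
from h import *
to((.543,-.0413,.1027),84.4)
```

```text
shift [0.2 0.3 0. ] spin 0.003 | pos [ 0.5433 -0.0413  0.1029] jaw 84.57 q [-0.2   0.42  1.76 -0.    0.96 -1.68] F [-0.4  0.4 -0.4] M [0.1  0.07 0.08] w 0.551 t 7.9 tilt [ 0. -0. -1.]
```

{"op": "move_arm", "data": {
  "plan": [0.5, 0, 0, 0, 30, 1, 0, 0, 0, 30, 1, 0, 0, 0, 30]
}}

```text
time: 8.2
eef_pos: [0.5433, -0.0414, 0.1024]
tool_rot: [-0.476, 0.523, 0.476, 0.523]
wrist_force: [-2.2, -0.3, 6.2]
gripper_width: 0.556
```

Run:
```python
from h import *
to((.543,-.0413,.1027),84.4)
```

```text
shift [-0.3  0.3  0. ] spin 0.003 | pos [ 0.5433 -0.0414  0.1024] jaw 84.57 q [-0.2   0.42  1.76 -0.    0.96 -1.68] F [-2.2 -0.3  6.2] M [-0.04  0.31 -0.02] w 0.556 t 8.2 tilt [ 0.001 -0.    -1.   ]
```

{"op": "move_arm", "data": {
  "plan": [0.1, 0, 0, 0.14, 30, 0.2, 0, 0, 0.28, 30, 0.3, 0, 0, 0.42, 30, 0.4, 0, 0, 0.56, 30, 0.5, 0, 0, 0.7, 30],
  "grip_force": 35
}}

```text
time: 8.7
eef_pos: [0.5438, -0.0413, 0.102]
tool_rot: [-0.266, 0.655, 0.265, 0.656]
wrist_force: [-1.2, 0.7, 5.9]
gripper_width: 0.551
```

Run:
```python
from h import *
to((.543,-.0413,.1027),84.4)
```

```text
shift [-0.7  0.5 -0.6] spin -0.703 | pos [ 0.5438 -0.0413  0.102 ] jaw 44.14 q [-0.2   0.42  1.76 -0.    0.96 -0.97] F [-1.2  0.7  5.9] M [0.04 0.21 0.07] w 0.551 t 8.7 tilt [ 0.002 -0.    -1.   ]
```

{"op": "move_arm", "data": {
  "plan": [0.1, 0, 0, 0.14, 30, 0.2, 0, 0, 0.28, 30, 0.3, 0, 0, 0.42, 30, 0.4, 0, 0, 0.56, 30, 0.45, 0, 0, 0.7, 30]
}}

```text
time: 9.2
eef_pos: [0.5437, -0.0413, 0.1016]
tool_rot: [-0.025, 0.706, 0.025, 0.707]
wrist_force: [-1.4, 0.4, 5.7]
gripper_width: 0.55
```

{"op": "move_arm", "data": {
  "plan": [0.1, 0, 0, 0.14, 30, 0.2, 0, 0, 0.28, 30, 0.3, 0, 0, 0.42, 30, 0.4, 0, 0, 0.56, 30, 0.45, 0, 0, 0.7, 30]
}}

```text
time: 9.7
eef_pos: [0.5436, -0.0413, 0.1011]
tool_rot: [0.219, 0.672, -0.219, 0.673]
wrist_force: [-2.0, -0.9, 5.9]
gripper_width: 0.554
```

{"op": "move_arm", "data": {
  "plan": [0.1, 0, 0, 0.14, 30, 0.2, 0, 0, 0.28, 30, 0.3, 0, 0, 0.42, 30, 0.4, 0, 0, 0.56, 30, 0.45, 0, 0, 0.7, 30]
}}

```text
time: 10.2
eef_pos: [0.5435, -0.0413, 0.1007]
tool_rot: [0.436, 0.556, -0.436, 0.557]
wrist_force: [-1.3, 0.3, 6.0]
gripper_width: 0.553
```

{"op": "move_arm", "data": {
  "plan": [0.1, 0, 0, 0.14, 30, 0.2, 0, 0, 0.28, 30, 0.3, 0, 0, 0.4, 30, 0.3, 0, 0, 0.5, 30, 0.3, 0, 0, 0.5, 30]
}}

```text
time: 10.7
eef_pos: [0.5435, -0.0412, 0.1004]
tool_rot: [0.56, 0.432, -0.559, 0.432]
wrist_force: [-1.6, 0.1, 6.7]
gripper_width: 0.553
```

Run:
```python
from h import *
to((.543,-.0413,.1027),84.4)
```

```text
shift [-2.3 -0.5  0.2] spin 2.983 | pos [ 0.5435 -0.0412  0.1004] jaw -104.67 q [-0.2   0.42  1.76  0.    0.95  1.62] F [-1.6  0.1  6.7] M [ 0.04  0.43 -0.06] w 0.553 t 10.7 tilt [ 0.001 -0.    -1.   ]
```

{"op": "move_arm", "data": {
  "plan": [0.05, 0, 0, 0.08, 30, 0.1, 0, 0, 0.16, 30, 0.1, 0, 0, 0.16, 30]
}}

```text
time: 11.0
eef_pos: [0.5435, -0.0412, 0.1002]
tool_rot: [0.593, 0.386, -0.592, 0.386]
wrist_force: [-1.7, 0.8, 6.4]
gripper_width: 0.552
```

Run:
```python
from h import *
to((.543,-.0413,.1027),84.4)
```

```text
shift [-2.5 -0.4  0.3] spin 2.824 | pos [ 0.5435 -0.0412  0.1002] jaw -113.81 q [-0.2   0.42  1.76  0.    0.95  1.78] F [-1.7  0.8  6.4] M [ 0.05  0.45 -0.09] w 0.552 t 11.0 tilt [ 0.001 -0.    -1.   ]
```

{"op": "move_arm", "data": {
  "plan": [0, 0, 0, 0.06, 30, 0, 0, 0, 0.12, 30, 0, 0, 0, 0.12, 30]
}}

```text
time: 11.3
eef_pos: [0.5435, -0.0412, 0.1002]
tool_rot: [0.615, 0.35, -0.614, 0.35]
wrist_force: [-2.0, 0.8, 6.1]
gripper_width: 0.553
```

Run:
```python
from h import *
to((.543,-.0413,.1027),84.4)
```

```text
shift [-2.5 -0.4  0.4] spin 2.704 | pos [ 0.5435 -0.0412  0.1002] jaw -120.65 q [-0.2   0.42  1.76  0.    0.95  1.9 ] F [-2.   0.8  6.1] M [ 0.05  0.4  -0.1 ] w 0.553 t 11.3 tilt [ 0.001 -0.    -1.   ]
```

{"op": "move_arm", "data": {
  "plan": [0, 0, 0, 0.08, 30, 0, 0, 0, 0.08, 30]
}}

```text
time: 11.5
eef_pos: [0.5435, -0.0411, 0.1002]
tool_rot: [0.628, 0.325, -0.628, 0.325]
wrist_force: [-1.5, 0.4, 5.5]
gripper_width: 0.551
```

Run:
```python
from h import *
to((.543,-.0413,.1027),84.4)
```

```text
shift [-2.5 -0.3  0.4] spin 2.624 | pos [ 0.5435 -0.0411  0.1002] jaw -125.26 q [-0.2   0.42  1.76  0.    0.95  1.98] F [-1.5  0.4  5.5] M [ 0.09  0.37 -0.07] w 0.551 t 11.5 tilt [ 0.001 -0.    -1.   ]
```

{"op": "move_arm", "data": {
  "plan": [0, 0, 0, 0.06, 30, 0, 0, 0, 0.06, 30]
}}

```text
time: 11.7
eef_pos: [0.5429, -0.0411, 0.1001]
tool_rot: [-0.637, -0.306, 0.637, -0.307]
wrist_force: [-1.8, 0.1, 6.7]
gripper_width: 0.553
```

Run:
```python
from h import *
to((.543,-.0413,.1027),84.4)
```

```text
shift [-2.6  0.2  0.1] spin 2.565 | pos [ 0.5429 -0.0411  0.1001] jaw -128.62 q [-0.2   0.42  1.76 -0.    0.95  2.04] F [-1.8  0.1  6.7] M [0.17 0.62 0.26] w 0.553 t 11.7 tilt [-0. -0. -1.]
```

{"op": "move_arm", "data": {
  "plan": [0, 0, 0, 0.05, 30, 0, 0, 0, 0.05, 30]
}}

```text
time: 11.9
eef_pos: [0.5427, -0.0415, 0.1001]
tool_rot: [-0.644, -0.291, 0.645, -0.291]
wrist_force: [-3.6, -0.7, 5.7]
gripper_width: 0.551
```

Run:
```python
from h import *
to((.543,-.0413,.1027),84.4)
```

```text
shift [-2.6  0.1 -0.3] spin 2.517 | pos [ 0.5427 -0.0415  0.1001] jaw -131.37 q [-0.2   0.42  1.76 -0.    0.95  2.09] F [-3.6 -0.7  5.7] M [-0.14  0.66  0.87] w 0.551 t 11.9 tilt [-0.    -0.001 -1.   ]
```

```bash
cat >> h.py <<'E'
def byaw(n):
    d=snap(n); u,v=map(int,proj(d,(.543,-.041,.089))); b=(u-45,v-45,u+45,v+45)
    P,H=cloud(d,b); z=P[:,2]
    m=(abs(z-.089)<.004)&(H[:,1]<70)&(H[:,2]>90)&(np.hypot(P[:,0]-.543,P[:,1]+.041)<.05)
    print(n,'shoulder',rect(P[m]),m.sum()); return d,b
E
python3 - <<'E'
from h import *
a,b1=byaw('top');c,b2=byaw('scene')
f=lambda d,b:cv2.resize(d['color'][b[1]:b[3],b[0]:b[2],::-1],(400,400),interpolation=cv2.INTER_CUBIC)
cv2.imwrite('pics/m3.png',np.hstack([f(a,b1),f(c,b2)])); print(b1,b2)
E
```

```text
top shoulder [array([547.6, -11.3]), array([24.8,  9. ]), np.float64(22.4)] 22
scene shoulder [array([545.7, -41.9]), array([59.9, 59.4]), np.float64(24.8)] 131
(287, 195, 377, 285) (258, 197, 348, 287)
```

View pics/m3.png

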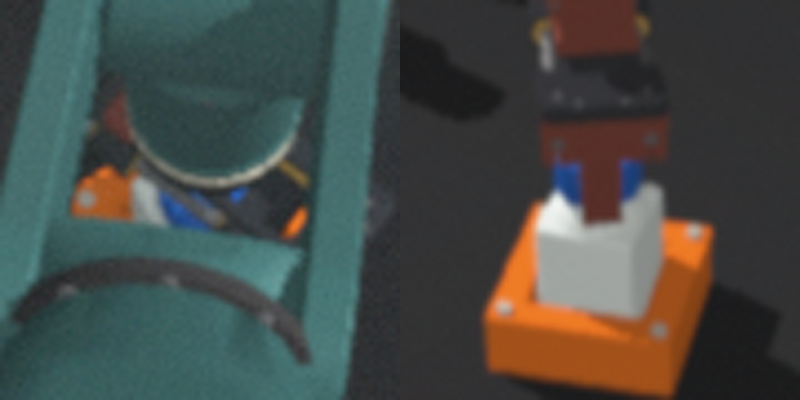

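Mz rose to 0.87 N m, so the stop is reached. The scene view shows the bottle still home, turned 5° clockwise against the pocket walls (24.8°, nominal 30°). Backing off must therefore also cover that play, about 10°.

{"op": "move_arm", "data": {
  "plan": [0, 0, 0, -0.14, 30, -0.05, 0, 0, -0.28, 30, -0.1, 0, 0, -0.42, 30, -0.2, 0, 0, -0.56, 30, -0.3, 0, 0, -0.7, 30]
}}

```text
time: 12.5
eef_pos: [0.5438, -0.0414, 0.1005]
tool_rot: [0.505, 0.495, -0.504, 0.496]
wrist_force: [-1.2, -0.0, 3.9]
gripper_width: 0.552
```

{"op": "move_arm", "data": {
  "plan": [-0.1, 0, 0, -0.14, 30, -0.2, 0, 0, -0.28, 30, -0.3, 0, 0, -0.42, 30, -0.4, 0, 0, -0.56, 30, -0.45, 0, 0, -0.7, 30]
}}

```text
time: 13.0
eef_pos: [0.544, -0.0415, 0.101]
tool_rot: [0.304, 0.638, -0.304, 0.639]
wrist_force: [-0.8, -0.9, 4.6]
gripper_width: 0.548
```

{"op": "move_arm", "data": {
  "plan": [-0.1, 0, 0, -0.14, 30, -0.15, 0, 0, -0.25, 30, -0.15, 0, 0, -0.3, 30, -0.15, 0, 0, -0.3, 30]
}}

```text
time: 13.4
eef_pos: [0.544, -0.0415, 0.1011]
tool_rot: [0.207, 0.675, -0.207, 0.677]
wrist_force: [0.3, -0.1, 5.6]
gripper_width: 0.551
```

Run:
```python
from h import *
to((.543,-.0413,.1027),84.4); d,b=byaw('scene'); save(d,'s4',b,6)
```

```text
shift [-1.6 -0.4 -1. ] spin -2.067 | pos [ 0.544  -0.0415  0.1011] jaw -34.01 q [-0.2   0.42  1.76 -0.    0.96  0.39] F [ 0.3 -0.1  5.6] M [-0.12  0.16  0.1 ] w 0.551 t 13.4 tilt [ 0.002 -0.001 -1.   ]
scene shoulder [array([550.1, -39. ]), array([55.7, 60.2]), np.float64(34.5)] 125
```

View pics/s4.png

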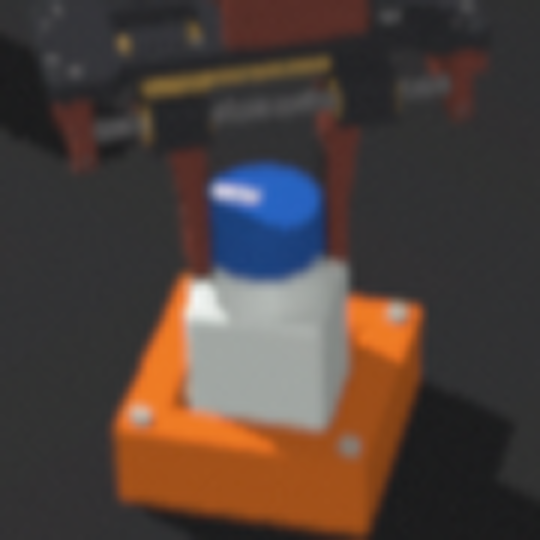

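The bar is visible on the cap top, from about crop (262,196) to (213,190). The bottle is home and the fingers are on the cap. I'll measure the bar angle.

Run:
```python
from h import *
d=load('scene');b=(258,197); x0,y0=b
im=d['color'].astype(int)
vv,uu=np.mgrid[220:240,285:320]
c=im[vv,uu]; h=cv2.cvtColor(d['color'][220:240,285:320],cv2.COLOR_RGB2HSV).astype(int)
bar=(h[...,1]<110)&(h[...,2]>150)&(vv<232)&(uu<304)
P=np.array([world(d,u,v,.133)[:2] for u,v in zip(uu[bar],vv[bar])])*1000
w=(h[...,2]*(1-h[...,1]/255.))[bar]
cm=np.average(P,axis=0,weights=w); _,V=np.linalg.eigh(np.cov(P.T,aweights=w)); print('n',bar.sum(),'mean',cm.round(1),'pca ang',np.degrees(np.arctan2(V[1,1],V[0,1])).round(1),list(zip(uu[bar],vv[bar])))
f=lambda u,v:world(d,x0+u/6-.4,y0+v/6-.4,.133)[:2]*1000
i,o=f(262,196),f(213,190); print(i,o,np.degrees(np.arctan2(*(o-i)[::-1])))
# cap top by depth
Pc,H=cloud(d,(285,215,320,240)); m=(H[:,0]>95)&(H[:,0]<125)&(H[:,1]>120)&(Pc[:,2]>.1305)
print('cap top',np.median(Pc[m][:,2]),cv2.minEnclosingCircle((Pc[m][:,:2]*1000).astype(np.float32)))
```

```text
n 23 mean [553.  -53.5] pca ang 107.1 [(np.int64(294), np.int64(227)), (np.int64(295), np.int64(227)), (np.int64(293), np.int64(228)), (np.int64(294), np.int64(228)), (np.int64(295), np.int64(228)), (np.int64(296), np.int64(228)), (np.int64(297), np.int64(228)), (np.int64(298), np.int64(228)), (np.int64(299), np.int64(228)), (np.int64(294), np.int64(229)), (np.int64(295), np.int64(229)), (np.int64(296), np.int64(229)), (np.int64(297), np.int64(229)), (np.int64(298), np.int64(229)), (np.int64(299), np.int64(229)), (np.int64(300), np.int64(229)), (np.int64(294), np.int64(230)), (np.int64(295), np.int64(230)), (np.int64(296), np.int64(230)), (np.int64(297), np.int64(230)), (np.int64(298), np.int64(230)), (np.int64(299), np.int64(230)), (np.int64(300), np.int64(230))]
[546.34778121 -43.39601786] [557.30010745 -61.51105646] -58.842902579665854
cap top 0.13266552319101874 ((546.0877685546875, -40.991085052490234), 25.850902557373047)
```

{"op": "move_arm", "data": {
  "plan": [-0.05, 0, 0, -0.04, 30, -0.05, 0, 0, -0.07, 30, -0.05, 0, 0, -0.07, 30, -0.05, 0, 0, -0.07, 30, -0.05, 0, 0, -0.07, 30]
}}

```text
time: 13.95
eef_pos: [0.5441, -0.0415, 0.1011]
tool_rot: [0.184, 0.682, -0.184, 0.684]
wrist_force: [-0.6, -0.9, 5.8]
gripper_width: 0.555
```

Run:
```python
from h import *
to((.543,-.0413,.1027),84.4); d,b=byaw('scene')
to((.543,-.0413,.1027))
P,H=cloud(d,(285,215,320,240)); m=(H[:,0]>95)&(H[:,0]<125)&(H[:,1]>120)&(P[:,2]>.1305); print('cap top',np.median(P[m][:,2]))
```

```text
shift [-1.6 -0.4 -1. ] spin -1.999 | pos [ 0.5441 -0.0415  0.1011] jaw -30.11 q [-0.2   0.42  1.76 -0.    0.96  0.32] F [-0.6 -0.9  5.8] M [-0.14  0.11  0.1 ] w 0.555 t 13.95 tilt [ 0.002 -0.001 -1.   ]
scene shoulder [array([551.3, -38.6]), array([50.8, 58.9]), np.float64(33.7)] 121
shift [-1.6 -0.4 -1. ] spin None | pos [ 0.5441 -0.0415  0.1011] jaw -30.11 q [-0.2   0.42  1.76 -0.    0.96  0.32] F [-0.4 -0.3  5.7] M [-0.18  0.11  0.06] w 0.551 t 14.0 tilt [ 0.002 -0.001 -1.   ]
cap top 0.13226289775872058
```

```bash
python3 -c "
from rig import robot
print(robot.finish_job())"
```

```text
the job is handed in; nothing more can be done
None
```

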